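# Make up two sandal job kits

## Task

Make up the kits for the next two sandal jobs. The oblong tray gets the tall block heel and the strap cutting die; the square tray gets the low block heel, the heel-piece cutting die and the tin of tacks. Stand everything upright and flat on the floor of its tray, and leave the glue jar where it stands.

Things in the scene. Friction and masses are not known exactly. Their poses are not given: they have to be found in the camera images.
- oblong_tray: Shallow open plywood tray, oblong: outside 250 (its x) by 150 (its y) mm, 18 mm high, walls and floor 6 mm thick (inside 238 by 138 mm, 12 mm deep). Fastened to the bench. Origin: centre of its underside, on the bench; z up. It stands left or right of the stock, turned by up to 7 degrees from the bench's axes.
- square_tray: Shallow open plywood tray, square: outside 200 by 200 mm, 18 mm high, walls and floor 6 mm thick (inside 188 by 188 mm, 12 mm deep). Fastened to the bench. Origin: centre of its underside, on the bench; z up. It stands on the other side of the stock from the oblong tray, turned by up to 7 degrees.
- tall_heel: Tall wooden block heel, 70 mm high, standing on its dark 5 mm rubber wear piece. D-shaped seen from above: 46 mm long in its x, 44 mm wide in its y, flat face at -x, half-round at +x; the flat sides face +y and -y. Origin: centre of its underside; z up. About 90 g.
- low_heel: Low wooden block heel, 32 mm high, standing on its dark 5 mm rubber wear piece. D-shaped seen from above: 54 mm long in its x, 50 mm wide in its y, flat face at -x, half-round at +x; the flat sides face +y and -y. Origin: centre of its underside; z up. About 60 g.
- strap_die: Strap cutting die: a hollow steel outline, open above and below but for one small crossbar at mid-height, long with round ends: 110 mm in its x, 40 mm over the outside in its y, 32 mm high, wall 4 mm; its two straight sides are 70 mm long. It lies with its length across the bench (along world y, within about 20 degrees). Origin: centre of its underside; z up. About 220 g.
- heel_die: Heel-piece cutting die: a hollow steel outline, D-shaped, with one small crossbar at mid-height: 56 mm in its x, 52 mm over the outside in its y, 32 mm high, wall 4 mm; flat end at -x, half-round at +x, straight sides (30 mm long, from the flat end) facing +y and -y. Origin: centre of its underside; z up. About 170 g.
- tack_tin: Round flat closed aluminium tin of tacks, 56 mm across the lid (54 mm below it), 36 mm high, standing. Origin: centre of its underside; z up. About 120 g.
- glue_jar: White plastic glue jar with a black lid and a paper band, 54 mm across, 62 mm high, standing loose among the stock. To be left alone. Origin: centre of its underside; z up. 
Things that resemble listed ones, but are neither listed nor needed, are in the scene too. What is shaped like the tall_heel but pink or purple is not meant.

How it is judged:
By the outcome, as a careful person would: the job done as asked, in the order asked, and still so for the second after the job is handed in, with the robot touching nothing.
It also fails if it takes over 112 s, if anything falls off the work surface, if the arm or the gripper's body presses on something with over 40 N, if the wrist force passes 120 N, or if a joint passes its speed limit or range.

## Robot

A 6-joint arm with a two-finger parallel gripper is mounted at the origin on the work surface. World frame = base frame: x ahead of the robot, y to its left, z up, the work surface at z = 0. Lengths are in mm, angles in rad, forces in N, time in s.
With the tool pointing down it reaches from about 300 to 775 mm from the base axis. Payload 14.6 kg.
Tool frame: the origin (TCP) lies at the very end of the fingers, on their centre line; the grasp point (between the pads) lies manip.grip_depth behind it (manip.grip_depth is the distance from the TCP to the grasp point, in mm); x points along the fingers, z is the direction in which the jaws open and shut, and the axes are right-handed (so a half turn about x gives the same grasp; the last joint's range is limited). The gripper opens to 94 mm and grips with 3 to 60 N. Pads are 16 mm wide; open, the fingers measure 119 mm over their backs; the gripper's body (75 mm by 177 mm) begins 78 mm behind the grasp point.
Start: joints at [1.109, 0.3, 1.521, -0, 1.321, -0.067], TCP at [211.539, 507.681, 205.446] pointing down, gripper open.
Joint ranges: [-3.03, 3.03], [-0.79, 2.21], [0.23, 2.52], [-1.04, 4.18], [0, 3.07], [-2.55, 2.55]. Speed limits (rad/s): [2.22, 2.22, 2.57, 3.14, 3.14, 3.14].

## Interface

Orientations are given as [roll, pitch, yaw] about the fixed x, y, z axes, in that order (R = Rz(yaw) Ry(pitch) Rx(roll)).
In Python, from cell import manip gives the robot as it stands.
- The arm moves only by the tool step_arm, never from a script. Its argument "commands" is one flat list of numbers, 7 for each row, row after row: the shift along the tool's x, y, z in m, then the turn, a rotation vector about the tool's x, y, z in degrees, then the finger opening in m, from 0 to 0.094. A call has 1 to 5 rows; each row shifts and turns the commanded pose from where the row before left it, along the tool's axes as they then stand; what a row does not reach is not made up. A row lasts 1/8 s, in which the tool goes at most 62.5 mm and 10.7 degrees, less where a joint would pass 70% of its speed; a pose out of reach is approached as far as the arm can. A call with a gripper value outside its range is refused whole. The fingers move at their own pace and stop on an object; "squeeze" is the grip in N (left out, the last holds). Time passes only in rows, so rows that do not move let the fingers close. It gives the time, the measured TCP pose, the force and the opening at its end, in the units of the state.
- manip.read_state(): the state, without advancing time (a new reading comes with each control period).
- manip.camera(name): name is "scene" or "side" or "wrist"; returns the picture (480x640x3 uint8, red, green, blue); there is no depth.
- manip.camera_model(name): a dict with "intrinsics" (3x3 intrinsics, pixels), "origin" and "orientation" of the camera in the world; the wrist camera has in their place "tool_from_camera" (4x4, takes a point from camera to tool coordinates, whose origin is the TCP and whose axes are the tool frame's). Camera axes: x right, y up, looking along -z (the intrinsics and any distortion apply to the point x, -y, -z); pixel columns grow to the right and rows downward; lengths in mm; the calibration is good to about 2 mm. A picture is of the moment at which its call begins: read the wrist's pose just before it. camera_model takes no time and is no camera call.
- manip.sign_off(): hands the job in, once; it reports no verdict.
Trained networks look in the newest picture that a camera, given by its name, has taken for a name from the list of things; names that differ only in an ending like _2 or _b are one class to them, and where a whole thing is asked for, a point or a joint stands for the part that bears it (a point fixed in the world has none). Each returns a list of dicts, best first, with "score" (0 to 1); they miss things now and then, are a little off and sometimes report something else, mostly with a low value. They report only what shows in the picture. A call takes as long as a camera call. They do not tell look-alikes from the thing itself.
- manip.find_in(thing, camera): "centre" ([row, column] in pixels, amid what is visible of it).
- manip.outline_of(thing, camera): "pixels" (480x640 bool, what is visible of it) and "centre" ([row, column] in pixels, amid what is visible of it).
The state is a dict: "clock": time; "joints": joint angles; "qd": joint speeds; "effort": joint torques, N m; "eef_pos": TCP position; "eef_rot": TCP orientation; "wrist_force": force on the tool from outside, world axes, zero at the start; "moment": the same for the moment, N m; "finger_gap": finger opening in mm.
Only numpy, scipy, OpenCV 4.12 (cv2) and the standard library are available. Lean on these libraries where they do the work, as an engineer would, in place of code of your own. Each camera call takes 0.05 s, during which the arm holds its last target. There are 200 camera calls.

## Working session

There is one attempt and no reset: what is moved stays moved. The work goes in short steps, Python scripts to look and compute and a tool call to move; the robot and the scene stay as the last step left them, time stands still between calls to the robot, and variables do not carry over. Pictures are saved under pics/ and viewed, about 12 in all and at most 16, crops included, and the job is handed in when it is done.

Besides the shell and the picture viewer there is one more tool, called after "Emit:" by a JSON object that holds its "op" and its "data". step_arm: Moves the arm, as the interface text tells. Its arguments: {"type":"object","properties":{"commands":{"type":"array"},"squeeze":{"type":"number"}},"required":["commands"]}

```bash
ls; mkdir -p pics; python3 - <<'E'
from cell import manip
import cv2,numpy as np
np.set_printoptions(precision=4,suppress=True)
print(manip.read_state(), manip.grip_depth)
for c in ("scene","side","wrist"):
    print(c,manip.camera_model(c))
for c in ("scene","side"):
    cv2.imwrite(f"pics/{c}0.png",manip.camera(c)[:,:,::-1])
    for t in "oblong_tray square_tray tall_heel low_heel strap_die heel_die tack_tin glue_jar".split():
        print(c,t,[(np.round(d["centre"]),round(d["score"],2)) for d in manip.find_in(t,c)])
E
```

```text
pics
{'clock': 0.0, 'joints': array([ 1.1094,  0.3005,  1.5216,  0.    ,  1.3207, -0.0666]), 'qd': array([-0.0008, -0.0001,  0.0005, -0.0002, -0.0011, -0.0002]), 'effort': array([ -0.0007, -53.1785, -35.2736,   0.0708,   0.0244,  -0.    ]), 'eef_pos': array([211.4287, 507.4591, 204.8773]), 'eef_rot': array([ 3.0465,  1.5696, -2.0607]), 'wrist_force': array([-0.294 ,  0.6858, -0.1956]), 'moment': array([-0.0152, -0.0454,  0.0485]), 'finger_gap': 93.94784866476108} 18.8
scene {'intrinsics': array([[614.6019,   0.    , 319.7992],
       [  0.    , 614.6019, 235.007 ],
       [  0.    ,   0.    ,   1.    ]]), 'origin': array([1092.9751, -467.2812,  800.9244]), 'orientation': array([0.8028, 0.017 , 0.8769])}
side {'intrinsics': array([[473.5415,   0.    , 323.4917],
       [  0.    , 473.5415, 233.217 ],
       [  0.    ,   0.    ,   1.    ]]), 'origin': array([ 327.159 , -552.0681,  703.252 ]), 'orientation': array([ 0.7133,  0.0079, -0.3278])}
wrist {'intrinsics': array([[352.476 ,   0.    , 325.693 ],
       [  0.    , 352.476 , 240.9676],
       [  0.    ,   0.    ,   1.    ]]), 'tool
[... 512 characters left out ...]
p_die [(array([339., 358.]), 0.8)]
scene heel_die [(array([223., 322.]), 0.7), (array([245., 266.]), 0.62)]
scene tack_tin [(array([299., 310.]), 0.57)]
scene glue_jar [(array([288., 416.]), 0.83)]
side oblong_tray [(array([377., 394.]), 0.87)]
side square_tray [(array([152., 298.]), 0.79), (array([265., 298.]), 0.41)]
side tall_heel [(array([341., 235.]), 0.73), (array([236., 232.]), 0.7), (array([267., 296.]), 0.64), (array([286., 250.]), 0.61)]
side low_heel [(array([213., 338.]), 0.6)]
side strap_die [(array([245., 426.]), 0.93)]
side heel_die [(array([218., 278.]), 0.69)]
side tack_tin [(array([257., 365.]), 0.83), (array([210., 337.]), 0.24)]
side glue_jar [(array([193., 385.]), 0.71)]
```

View pics/scene0.png

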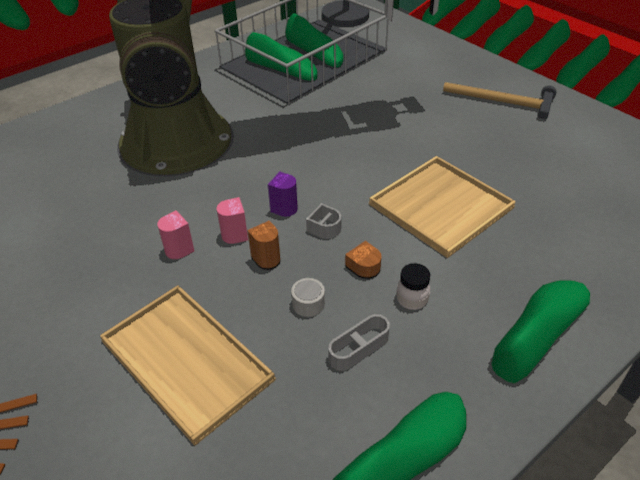

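View pics/side0.png

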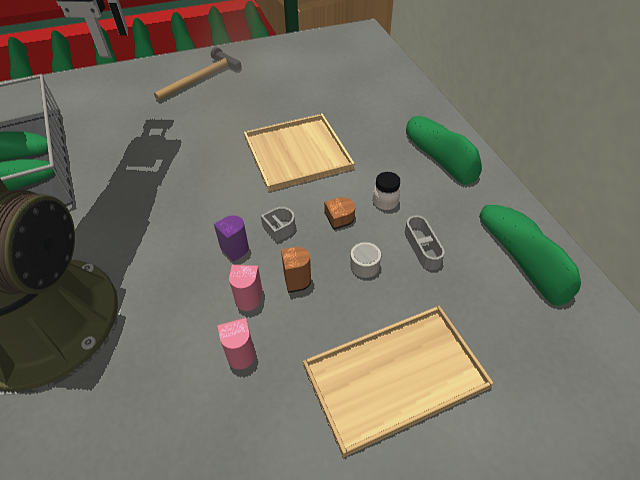

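Scene: the brown tall heel is at row 245, col 265, with purple and pink look-alikes beside it. The heel die is at (222,323), low heel (260,364), tin (298,308), strap die (340,359) and glue jar (288,415). The oblong tray is at lower left (-y side) and the square tray at upper right. I'll fit poses to the outlines from both cameras.

```bash
cat > h.py <<'E'
from cell import manip
import cv2,numpy as np
from scipy.optimize import minimize
from scipy.spatial.transform import Rotation as Ro
np.set_printoptions(precision=4,suppress=True)
def cam(name,st=None):
    m=manip.camera_model(name)
    if name=="wrist":
        st=st or manip.read_state()
        T=np.eye(4);T[:3,:3]=Ro.from_euler("xyz",st["eef_rot"]).as_matrix();T[:3,3]=st["eef_pos"]
        T=T@m["tool_from_camera"];return m["intrinsics"],T[:3,:3],T[:3,3],m.get("distortion")
    return m["intrinsics"],Ro.from_euler("xyz",m["orientation"]).as_matrix(),np.array(m["origin"]),m.get("distortion")
def proj(c,P):
    K,R,o,_=c;p=(np.atleast_2d(P)-o)@R*[1,-1,-1];q=p@K.T;return q[:,:2]/q[:,2:]
def pix2w(c,rc,z):
    K,R,o,_=c;d=R@(np.linalg.inv(K)@[rc[1],rc[0],1]*[1,-1,-1]);return o+d*(z-o[2])/d[2]
def rect(a,b):return np.array([[-a,-b],[a,-b],[a,b],[-a,b]])/2.
def D(l,w):
    t=np.linspace(-np.pi/2,np.pi/2,25);r=w/2;return np.vstack([[[-l/2,-r]],np.c_[l/2-r+r*np.cos(t),r*np.sin(t)],[[-l/2,r]]])
def circ(d):
    t=np.linspace(0,2*np.pi,48);return d/2*np.c_[np.cos(t),np.sin(t)]
def stad():
    return np.vstack([circ(40)+[35,0],circ(40)-[35,0]])
S=dict(oblong_tray=(rect(250,150),18),square_tray=(rect(200,200),18),tall_heel=(D(46,44),70),low_heel=(D(54,50),32),
 strap_die=(stad(),32),heel_die=(D(56,52),32),tack_tin=(circ(56),36),glue_jar=(circ(54),62))
def sil(c,t,p,z0=0):
    o,h=S[t];a=p[2];R=np.array([[np.cos(a),-np.sin(a)],[np.sin(a),np.cos(a)]]);q=o@R.T+p[:2]
    P=np.vstack([np.c_[q,np.full(len(q),z)] for z in (z0,z0+h)])
    m=np.zeros((480,640),np.uint8);hu=cv2.convexHull(proj(c,P).astype(np.float32))
    cv2.fillConvexPoly(m,np.round(hu*16).astype(np.int32),1,cv2.LINE_8,4);return m
def fill(px):
    m=px.astype(np.uint8);cs,_=cv2.findContours(m,cv2.RETR_EXTERNAL,cv2.CHAIN_APPROX_NONE)
    out=np.zeros_like(m);cv2.drawContours(out,[max(cs,key=cv2.contourArea)],-1,1,-1);return out
def fit(t,masks,yaws,x0,z0=0):
    def f(p):
        return sum(1-(s&m).sum()/max(1,(s|m).sum()) for c,m in masks for s in [sil(c,t,p,z0)])/len(masks)
    best=[]
    for y in yaws:
        r=minimize(lambda v:f([v[0]*1,v[1]*1,v[2]/50]),[*x0,y*50],method="Nelder-Mead",options=dict(initial_simplex=np.array([[*x0,y*50]]*4)+np.vstack([[0,0,0],np.eye(3)*8]),xatol=.05,fatol=1e-5))
        best.append((r.fun,r.x[0],r.x[1],r.x[2]/50))
    return sorted(best)
E
cat > m.py <<'E'
from h import *
hint=dict(oblong_tray=((362,190),(377,394)),square_tray=((202,442),(152,298)),tall_heel=((246,265),(267,296)),low_heel=((259,364),(213,338)),strap_die=((339,358),(245,426)),heel_die=((223,322),(218,278)),tack_tin=((299,310),(257,365)),glue_jar=((288,416),(193,385)))
cs=[cam("scene"),cam("side")];ims=[manip.camera(n)[:,:,::-1].copy() for n in ("scene","side")]
for t,hh in hint.items():
    ms=[];w=[]
    for n,c,h0 in zip(("scene","side"),cs,hh):
        L=[d for d in manip.outline_of(t,n) if np.hypot(*(np.array(d["centre"])-h0))<20]
        if L: ms.append((c,fill(L[0]["pixels"])));w.append(pix2w(c,L[0]["centre"],S[t][1]/2)[:2])
        else: print("miss",t,n)
    ys=[0] if "tray" in t or "ti" in t or "jar" in t else ([1.2,1.57,1.9] if t=="strap_die" else np.arange(-3,3.1,.75))
    r=fit(t,ms,ys,np.mean(w,0));print(t,np.round(w,1).tolist(),*[np.round(b,3) for b in r[:3]])
    for c,im in zip(cs,ims):
        k,_=cv2.findContours(sil(c,t,r[0][1:]),cv2.RETR_EXTERNAL,cv2.CHAIN_APPROX_NONE);cv2.drawContours(im,k,-1,(255,255,0),1)
cv2.imwrite("pics/fit.png",np.vstack([cv2.resize(ims[0][130:450,90:530],None,fx=1.0,fy=1.0),ims[1][110:390,200:640]])[:600])
E
python3 m.py
```

```text
oblong_tray [[538.6, -284.7], [522.7, -294.8]] [   0.041  527.504 -287.884    0.087]
square_tray [[548.0, 278.7], [540.4, 278.5]] [  0.047 539.64  281.36    0.044]
miss tall_heel side
tall_heel [[431.7, -63.2]] [  0.033 435.396 -61.609  -0.137] [  0.067 434.766 -60.788   1.485] [  0.076 431.038 -65.429  -1.829]
low_heel [[557.8, 58.1], [558.8, 59.7]] [  0.081 564.646  57.087   0.058] [  0.084 564.467  56.951   0.01 ] [  0.125 563.639  54.652  -1.477]
strap_die [[681.5, -64.5], [680.9, -79.6]] [  0.063 684.025 -68.148   1.54 ] [  0.064 683.956 -67.726   1.545] [  0.068 683.147 -66.932   1.549]
heel_die [[443.0, 73.2], [441.3, 73.6]] [  0.079 442.071  69.515   0.303] [  0.08  442.155  69.71    0.304] [  0.137 436.771  74.214   2.021]
tack_tin [[560.0, -66.0], [562.1, -67.6]] [  0.119 563.598 -71.559   0.113]
glue_jar [[671.4, 71.6], [667.2, 55.1]] [  0.146 668.618  68.874   0.048]
```

View pics/fit.png

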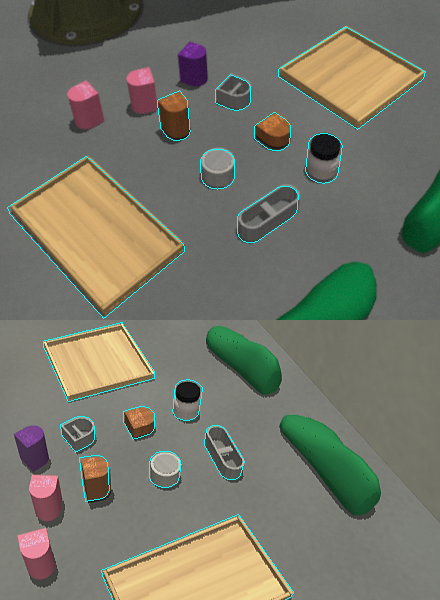

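```bash
cat > plan.py <<'E'
from h import *
def Rt(psi): # tool x down, tool z along psi
    z=np.array([np.cos(psi),np.sin(psi),0]);x=np.array([0,0,-1.]);return np.c_[x,np.cross(z,x),z]
def plan(wps,st=None):
    st=st or manip.read_state();R=Ro.from_euler("xyz",st["eef_rot"]).as_matrix();p=np.array(st["eef_pos"])
    psi0=np.arctan2(R[1,2],R[0,2]);print("pos",p,"psi",psi0,"j1,j6",st["joints"][[0,5]],"gap",st["finger_gap"],"t",st["clock"])
    for x,y,z,psi,g in wps:   # psi mod pi nearest, None keep
        cur=np.arctan2(R[1,2],R[0,2])
        if psi is not None: psi=cur+(psi-cur+np.pi/2)%np.pi-np.pi/2
        else: psi=cur
        Rg=Rt(psi);tgt=np.array([x,y,z],float);rows=[]
        tot=np.degrees(np.linalg.norm(Ro.from_matrix(R.T@Rg).as_rotvec()))
        n=max(1,int(np.ceil(max(np.linalg.norm(tgt-p)/60,tot/10.4))))
        for i in range(n):
            s=np.round(R.T@((tgt-p)/(n-i))/1000,4);w=Ro.from_matrix(R.T@Rg).as_rotvec()/(n-i);w=np.round(np.degrees(w),1)
            p=p+R@(s*1000);R=R@Ro.from_rotvec(np.radians(w)).as_matrix();rows.append([*s,*w,g])
        print(f"-> {tgt} psi {psi:.3f} rows {n}:")
        for k in range(0,n,5): print("  [",", ".join(f"{v:g}" for r in rows[k:k+5] for v in r),"]")
E
python3 - <<'E'
from plan import *
c=cam("scene")
for n,rc in dict(pinkA=(219,230),purple=(195,284),pinkB=(234,176)).items(): print(n,pix2w(c,rc,35)[:2])
plan([(440,40,215,np.pi/2,.07)])
E
```

```text
pinkA [333.5337 -68.6558]
purple [344.5143  48.6862]
pinkB [ 303.0705 -165.2689]
pos [211.548  507.6833 205.4627] psi 1.1759667024300782 j1,j6 [ 1.1094 -0.0666] gap 94.14614223861508 t 1.8
-> [440.  40. 215.] psi 1.571 rows 9:
  [ -0.0011, -0.0434, -0.0382, -2.5, 0, 0, 0.07, -0.0011, -0.0417, -0.0401, -2.5, 0, 0, 0.07, -0.001, -0.0399, -0.0418, -2.5, 0, 0, 0.07, -0.0011, -0.0381, -0.0435, -2.5, 0, 0, 0.07, -0.001, -0.0361, -0.0452, -2.5, 0, 0, 0.07 ]
  [ -0.0011, -0.0341, -0.0467, -2.5, 0, 0, 0.07, -0.001, -0.0321, -0.0481, -2.5, 0, 0, 0.07, -0.0011, -0.0299, -0.0495, -2.6, 0, 0, 0.07, -0.001, -0.0277, -0.0508, -2.5, 0, 0, 0.07 ]
```

Emit:
{"op": "step_arm", "data": {"commands": [-0.0011,-0.0434,-0.0382,-2.5,0,0,0.07,-0.0011,-0.0417,-0.0401,-2.5,0,0,0.07,-0.001,-0.0399,-0.0418,-2.5,0,0,0.07,-0.0011,-0.0381,-0.0435,-2.5,0,0,0.07,-0.001,-0.0361,-0.0452,-2.5,0,0,0.07], "squeeze": 25}}

```text
clock: 2.42
eef_pos: [338.9, 246.2, 211.0]
eef_rot: [-0.886, 1.57, 0.51]
wrist_force: [0.8, 0.4, 0.2]
finger_gap: 70.1
```

Emit:
{"op": "step_arm", "data": {"commands": [-0.0011,-0.0341,-0.0467,-2.5,0,0,0.07,-0.001,-0.0321,-0.0481,-2.5,0,0,0.07,-0.0011,-0.0299,-0.0495,-2.6,0,0,0.07,-0.001,-0.0277,-0.0508,-2.5,0,0,0.07,0,0,0,0,0,0,0.07]}}

```text
clock: 3.05
eef_pos: [440.9, 37.2, 214.8]
eef_rot: [2.761, 1.571, -1.956]
wrist_force: [0.3, 1.2, 0.3]
finger_gap: 70.2
```

```bash
python3 - <<'E'
from plan import *
F=dict(tall_heel=(435,-62,-.137),low_heel=(564,57,.058),strap_die=(684,-68,1.54),heel_die=(442,69.5,.303),tack_tin=(563,-71.5,0),glue_jar=(668.6,69,0))
st=manip.read_state();c=cam("wrist",st);im=manip.camera("wrist")[:,:,::-1].copy()
print(st["eef_pos"],st["clock"],manip.camera_model("wrist").keys())
cv2.imwrite("pics/wraw.png",im)
for t,p in F.items():
    h0=proj(c,[p[0],p[1],S[t][1]/2])[0][::-1]
    L=[d for d in manip.outline_of(t,"wrist") if np.hypot(*(np.array(d["centre"])-h0))<35]
    if not L: print("miss",t);continue
    ys=[0] if t[-3:] in("tin","jar") else [p[2]-.15,p[2],p[2]+.15] if t=="strap_die" else [p[2]+k for k in (-.2,0,.2,1.57,3.14,-1.57)]
    r=fit(t,[(c,fill(L[0]["pixels"]))],ys,p[:2]);print(t,round(L[0]["score"],2),*[np.round(b,3) for b in r[:4]])
    k,_=cv2.findContours(sil(c,t,r[0][1:]),cv2.RETR_EXTERNAL,cv2.CHAIN_APPROX_NONE);cv2.drawContours(im,k,-1,(255,255,0),1)
cv2.imwrite("pics/w1.png",im)
E
```

```text
[440.9123  37.2396 214.8363] 3.05 dict_keys(['intrinsics', 'tool_from_camera'])
tall_heel 0.64 [  0.034 434.732 -62.496  -0.097] [  0.036 434.656 -61.521  -0.097] [  0.041 435.084 -62.136  -0.13 ] [  0.076 433.92  -60.042   1.506]
low_heel 0.96 [  0.032 561.685  58.345   0.008] [  0.033 561.793  58.557   0.016] [  0.041 561.923  58.522   0.057] [  0.104 559.868  61.162   1.612]
strap_die 0.94 [  0.173 682.19  -59.31    1.64 ] [  0.175 682.563 -62.971   1.581] [  0.175 684.508 -59.727   1.569]
heel_die 0.58 [  0.023 439.353  70.911   0.319] [  0.023 439.251  70.992   0.3  ] [  0.024 439.551  70.935   0.32 ] [  0.114 438.333  68.122  -1.279]
tack_tin 0.59 [  0.929 582.768 -36.272  -0.673]
glue_jar 0.72 [  0.398 664.263  70.845   0.117]
```

View pics/w1.png

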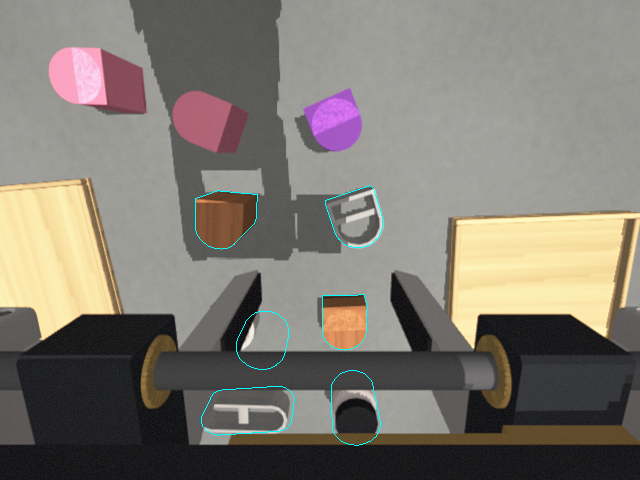

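The wrist view agrees with the fixed cameras for the heels and the heel die. The tin and strap die are partly hidden there, so I'll use the fixed cameras for those. Next, the tall heel.

```bash
python3 - <<'E'
from plan import *
plan([(426,-61,130,1.46,.07),(426,-61,28,1.46,.07)])
E
```

```text
pos [439.7935  40.9746 215.0608] psi 1.5720494625348886 j1,j6 [ 0.0099 -1.5621] gap 69.80945708675537 t 3.4
-> [426. -61. 130.] psi 1.460 rows 3:
  [ 0.0284, 0.0046, -0.034, 2.1, 0, 0, 0.07, 0.0283, 0.0034, -0.0341, 2.2, 0, 0, 0.07, 0.0284, 0.0021, -0.0343, 2.1, 0, 0, 0.07 ]
-> [426. -61.  28.] psi 1.460 rows 2:
  [ 0.051, 0, 0, 0, 0, 0, 0.07, 0.051, 0.0001, 0, 0, 0, 0, 0.07 ]
```

Emit:
{"op": "step_arm", "data": {"commands": [0.0284,0.0046,-0.034,2.1,0,0,0.07,0.0283,0.0034,-0.0341,2.2,0,0,0.07,0.0284,0.0021,-0.0343,2.1,0,0,0.07,0,0,0,0,0,0,0.07,0,0,0,0,0,0,0.07]}}

```text
clock: 4.03
eef_pos: [426.5, -61.3, 130.5]
eef_rot: [-1.53, 1.57, -0.07]
wrist_force: [0.3, 0.7, 0.1]
finger_gap: 70.3
```

Emit:
{"op": "step_arm", "data": {"commands": [0.051,0,0,0,0,0,0.07,0.051,0,0,0,0,0,0.07,0,0,0,0,0,0,0.07,0,0,0,0,0,0,0.04,0,0,0,0,0,0,0.03], "squeeze": 25}}

```text
clock: 4.65
eef_pos: [427.4, -62.0, 29.9]
eef_rot: [-1.692, 1.567, -0.233]
wrist_force: [-0.0, -0.0, -0.2]
finger_gap: 53.7
```

Emit:
{"op": "step_arm", "data": {"commands": [0,0,0,0,0,0,0.03,0,0,0,0,0,0,0.03]}}

```text
clock: 4.9
eef_pos: [426.9, -62.0, 29.2]
eef_rot: [-1.619, 1.569, -0.161]
wrist_force: [-2.0, 1.1, 10.9]
finger_gap: 43.6
```

```bash
python3 - <<'E'
from plan import *
plan([(426,-61,75,1.46,.03),(448.8,-294.9,135,1.658,.03),(448.8,-294.9,35.5,1.658,.03)])
E
```

```text
pos [426.8582 -62.0337  29.1596] psi 1.4587175357468543 j1,j6 [-0.2294 -1.6882] gap 43.61864940114672 t 4.9
-> [426. -61.  75.] psi 1.460 rows 1:
  [ -0.0458, 0.0009, 0.0009, -0.1, -0, 0.1, 0.03 ]
-> [ 448.8 -294.9  135. ] psi 1.658 rows 5:
  [ -0.012, -0.0097, -0.046, -2.3, -0, 0, 0.03, -0.012, -0.0078, -0.0463, -2.3, -0, 0, 0.03, -0.012, -0.006, -0.0466, -2.2, -0, 0, 0.03, -0.012, -0.0042, -0.0468, -2.3, -0, 0, 0.03, -0.012, -0.0023, -0.047, -2.2, -0, 0, 0.03 ]
-> [ 448.8 -294.9   35.5] psi 1.658 rows 2:
  [ 0.0498, 0, 0, -0, -0, 0, 0.03, 0.0497, 0.0001, 0, -0, -0, 0, 0.03 ]
```

Emit:
{"op": "step_arm", "data": {"commands": [-0.046,0,0,0,0,0,0.03,-0.012,-0.0097,-0.046,-2.3,0,0,0.03,-0.012,-0.0078,-0.0463,-2.3,0,0,0.03,-0.012,-0.006,-0.0466,-2.2,0,0,0.03,-0.012,-0.0042,-0.0468,-2.3,0,0,0.03]}}

```text
clock: 5.52
eef_pos: [444.0, -250.7, 122.9]
eef_rot: [-2.174, 1.57, -0.556]
wrist_force: [0.4, -0.2, -1.0]
finger_gap: 44.0
```

Emit:
{"op": "step_arm", "data": {"commands": [-0.012,-0.0023,-0.047,-2.2,0,0,0.03,0,0,0,0,0,0,0.03,0,0,0,0,0,0,0.03,0.04,0,0,0,0,0,0.03,0.04,0,0,0,0,0,0.03]}}

```text
clock: 6.15
eef_pos: [448.7, -294.6, 53.1]
eef_rot: [-2.211, 1.57, -0.554]
wrist_force: [0.4, -0.4, -1.2]
finger_gap: 43.7
```

Emit:
{"op": "step_arm", "data": {"commands": [0,0,0,0,0,0,0.03,0,0,0,0,0,0,0.03]}}

```text
clock: 6.4
eef_pos: [449.2, -295.7, 55.4]
eef_rot: [-2.283, 1.569, -0.626]
wrist_force: [-0.0, 0.6, 0.1]
finger_gap: 43.8
```

```bash
python3 - <<'E'
from plan import *
plan([(448.8,-294.9,36,1.658,.03)])
print(manip.read_state()["wrist_force"])
cv2.imwrite("pics/side1.png",manip.camera("side")[150:470,200:600,::-1])
E
```

```text
pos [ 449.2237 -295.6862   55.3878] psi 1.6566069726270383 j1,j6 [-0.6503 -2.3069] gap 43.81216076921155 t 6.4
-> [ 448.8 -294.9   36. ] psi 1.658 rows 1:
  [ 0.0194, 0.0004, 0.0008, -0.1, -0.1, 0.1, 0.03 ]
[-0.011   0.5608  0.1096]
```

View pics/side1.png

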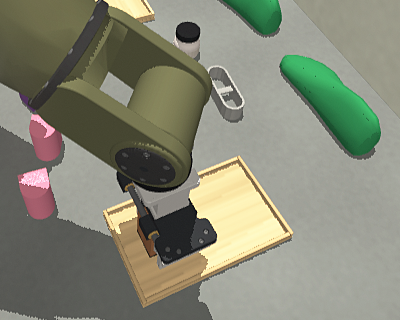

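Emit:
{"op": "step_arm", "data": {"commands": [0.012,0,0,0,0,0,0.03,0.007,0,0,0,0,0,0.03,0,0,0,0,0,0,0.03,0,0,0,0,0,0,0.03]}}

```text
clock: 6.95
eef_pos: [448.5, -295.8, 34.6]
eef_rot: [0.862, 1.57, 2.518]
wrist_force: [0.1, 0.4, -1.2]
finger_gap: 44.0
```

Emit:
{"op": "step_arm", "data": {"commands": [0,0,0,0,0,0,0.064,0,0,0,0,0,0,0.064,0,0,0,0,0,0,0.064,-0.03,0,0,0,0,0,0.064,-0.06,0,0,0,0,0,0.064]}}

```text
clock: 7.58
eef_pos: [447.6, -295.2, 124.2]
eef_rot: [0.828, 1.566, 2.484]
wrist_force: [0.7, -0.1, 0.2]
finger_gap: 64.1
```

```bash
sed -i 's/psi=cur+(psi-cur+np.pi\/2)%np.pi-np.pi\/2/pass/' plan.py; python3 - <<'E'
from plan import *
cv2.imwrite("pics/w2.png",manip.camera("wrist")[:,:,::-1])
plan([(684,-68,130,-.03,.07),(684,-68,5,-.03,.07)])
E
```

```text
pos [ 450.4722 -297.2711  133.5442] psi 1.6560394736666726 j1,j6 [-0.6512 -2.3072] gap 64.21470830104431 t 7.625
-> [684. -68. 130.] psi -0.030 rows 10:
  [ 0.0004, -0.0252, 0.0209, 9.7, 0, 0.1, 0.07, 0.0003, -0.0213, 0.0248, 9.7, 0, 0, 0.07, 0.0004, -0.0169, 0.028, 9.7, 0, 0.1, 0.07, 0.0003, -0.0119, 0.0305, 9.6, 0, 0, 0.07, 0.0003, -0.0066, 0.0321, 9.7, 0, 0.1, 0.07 ]
  [ 0.0003, -0.0012, 0.0327, 9.6, 0, 0, 0.07, 0.0003, 0.0043, 0.0324, 9.7, 0, 0.1, 0.07, 0.0004, 0.0097, 0.0313, 9.6, 0, 0, 0.07, 0.0003, 0.0148, 0.0292, 9.7, 0, 0.1, 0.07, 0.0004, 0.0195, 0.0262, 9.6, 0, 0, 0.07 ]
-> [684. -68.   5.] psi -0.030 rows 3:
  [ 0.0417, 0, -0, 0, 0, 0, 0.07, 0.0417, 0, -0, 0, 0, 0, 0.07, 0.0416, 0.0001, -0, 0, 0, 0, 0.07 ]
```

View pics/w2.png

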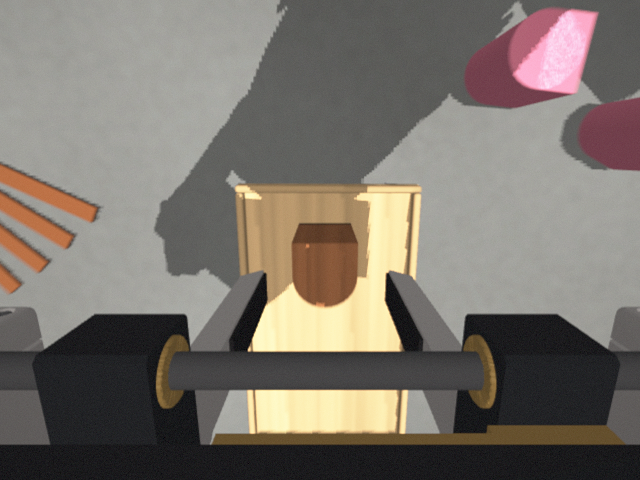

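The tall heel is upright in the oblong tray, at about row 265, col 325. Next, the strap die.

Emit:
{"op": "step_arm", "data": {"commands": [0.0004,-0.0252,0.0209,9.7,0,0,0.07,0.0003,-0.0213,0.0248,9.7,0,0,0.07,0.0004,-0.0169,0.028,9.7,0,0.1,0.07,0.0003,-0.0119,0.0305,9.6,0,0,0.07,0.0003,-0.0066,0.0321,9.7,0,0.1,0.07]}}

```text
clock: 8.25
eef_pos: [566.0, -180.4, 123.0]
eef_rot: [1.829, 1.568, 2.635]
wrist_force: [0.3, 0.3, 0.8]
finger_gap: 69.8
```

Emit:
{"op": "step_arm", "data": {"commands": [0.0003,-0.0012,0.0327,9.6,0,0,0.07,0.0003,0.0043,0.0324,9.7,0,0.1,0.07,0.0004,0.0097,0.0313,9.6,0,0,0.07,0.0003,0.0148,0.0292,9.7,0,0,0.07,0.0004,0.0195,0.0262,9.6,0,0,0.07]}}

```text
clock: 8.88
eef_pos: [682.8, -65.8, 121.1]
eef_rot: [2.49, 1.566, 2.455]
wrist_force: [0.1, -0.7, -1.1]
finger_gap: 70.2
```

Emit:
{"op": "step_arm", "data": {"commands": [0,0,0,0,0,0,0.07,0,0,0,0,0,0,0.07]}}

```text
clock: 9.12
eef_pos: [681.7, -67.1, 121.0]
eef_rot: [2.559, 1.565, 2.531]
wrist_force: [0.5, -0.3, 0.9]
finger_gap: 69.6
```

```bash
python3 - <<'E'
from plan import *
plan([(684,-68,5,-.03,.07)])
st=manip.read_state();c=cam("wrist",st);im=manip.camera("wrist")
for t,p in dict(strap_die=(684,-68,1.54)).items():
    L=manip.outline_of(t,"wrist")
    for d in L[:2]: print(d["score"],np.round(d["centre"]),d["pixels"].sum(),pix2w(c,d["centre"],16))
    print(*[np.round(b,3) for b in fit(t,[(c,fill(L[0]["pixels"]))],[1.4,1.54,1.7],p[:2])])
m=im[:,:,::-1].copy();k,_=cv2.findContours(sil(c,"strap_die",p),cv2.RETR_EXTERNAL,cv2.CHAIN_APPROX_NONE);cv2.drawContours(m,k,-1,(255,255,0),1);cv2.imwrite("pics/w3.png",m)
E
```

```text
pos [681.6816 -67.0842 120.9741] psi -0.027902879420346572 j1,j6 [-0.1525 -0.1252] gap 69.59304176179963 t 9.125
-> [684. -68.   5.] psi -0.030 rows 2:
  [ 0.058, -0.0006, 0.0014, 0.1, -0.1, -0.1, 0.07, 0.058, -0.0005, 0.0014, 0, -0.2, -0.1, 0.07 ]
0.72 [245. 330.] 2985 [683.7732 -70.6111  16.    ]
[  0.039 682.209 -65.029   1.531] [  0.039 682.249 -65.021   1.528] [  0.041 682.372 -65.033   1.536]
```

View pics/w3.png

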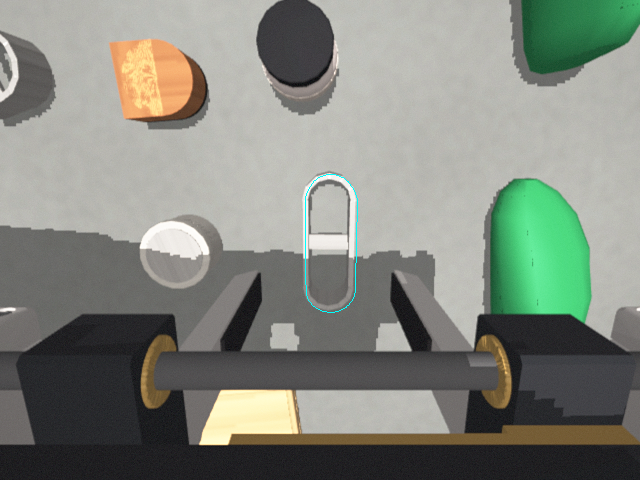

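Emit:
{"op": "step_arm", "data": {"commands": [0.058,-0.0004,0.0006,0,-0.1,-0.1,0.07,0.048,-0.0004,0.0006,0,-0.1,-0.1,0.07,0.01,0,0,0,0,0,0.07,0,0,0,0,0,0,0.035,0,0,0,0,0,0,0.025], "squeeze": 25}}

```text
clock: 9.85
eef_pos: [684.1, -67.6, 7.9]
eef_rot: [-0.288, 1.568, -0.318]
wrist_force: [0.5, 0.3, 0.2]
finger_gap: 53.4
```

Emit:
{"op": "step_arm", "data": {"commands": [0,0,0,0,0,0,0.025,0,0,0,0,0,0,0.025,0,0,0,0,0,0,0.025]}}

```text
clock: 10.22
eef_pos: [683.5, -67.3, 6.7]
eef_rot: [-0.516, 1.569, -0.546]
wrist_force: [-2.4, -0.9, 6.3]
finger_gap: 40.1
```

```bash
python3 - <<'E'
from plan import *
a=.087;x=527.5+50*np.cos(a);y=-288+50*np.sin(a)
plan([(683,-67,70,-.03,.025),(x,y,115,.087,.025)])
E
```

```text
pos [683.5073 -67.3285   6.7427] psi -0.030071783192730784 j1,j6 [-0.1513 -0.1209] gap 40.11300378430065 t 10.225
-> [683. -67.  70.] psi -0.030 rows 2:
  [ -0.0316, 0.0001, -0.0002, -0, 0, 0, 0.025, -0.0317, 0.0002, -0.0002, -0, 0.1, 0, 0.025 ]
-> [ 577.3109 -283.6555  115.    ] psi 0.087 rows 5:
  [ -0.009, -0.044, -0.0198, -1.3, -0, 0, 0.025, -0.0089, -0.0435, -0.0208, -1.4, -0, 0, 0.025, -0.009, -0.043, -0.0219, -1.3, -0, 0, 0.025, -0.0089, -0.0424, -0.0229, -1.4, -0, 0, 0.025, -0.009, -0.0419, -0.0239, -1.3, -0, 0, 0.025 ]
```

Emit:
{"op": "step_arm", "data": {"commands": [-0.032,0,0,0,0,0,0.025,-0.032,0,0,0,0,0,0.025,-0.009,-0.044,-0.0198,-1.3,0,0,0.025,-0.009,-0.0435,-0.0208,-1.4,0,0,0.025,-0.009,-0.043,-0.0219,-1.3,0,0,0.025]}}

```text
clock: 10.85
eef_pos: [618.7, -198.4, 96.8]
eef_rot: [-2.539, 1.57, -2.499]
wrist_force: [0.8, -0.8, -1.2]
finger_gap: 39.7
```

Emit:
{"op": "step_arm", "data": {"commands": [-0.009,-0.0424,-0.0229,-1.4,0,0,0.025,-0.009,-0.0419,-0.0239,-1.3,0,0,0.025,0,0,0,0,0,0,0.025,0.03,0,0,0,0,0,0.025,0.03,0,0,0,0,0,0.025]}}

```text
clock: 11.48
eef_pos: [577.5, -283.1, 53.7]
eef_rot: [-2.037, 1.57, -1.949]
wrist_force: [0.1, 0.6, -2.3]
finger_gap: 39.2
```

Emit:
{"op": "step_arm", "data": {"commands": [0,0,0,0,0,0,0.025,0,0,0,0,0,0,0.025]}}

```text
clock: 11.72
eef_pos: [577.9, -283.7, 55.7]
eef_rot: [-1.132, 1.57, -1.044]
wrist_force: [-0.1, 0.2, -1.6]
finger_gap: 39.9
```

```bash
python3 - <<'E'
from plan import *
a=.087;x=527.5+50*np.cos(a);y=-288+50*np.sin(a)
plan([(x,y,13.5,.087,.025)])
cv2.imwrite("pics/side2.png",manip.camera("side")[150:470,200:600,::-1])
E
```

```text
pos [ 577.9078 -283.6664   55.6747] psi 0.08746655634528071 j1,j6 [-0.5129 -0.6001] gap 39.874353982439715 t 11.725
-> [ 577.3109 -283.6555   13.5   ] psi 0.087 rows 1:
  [ 0.0422, 0.0001, -0.0006, 0, 0, 0.1, 0.025 ]
```

View pics/side2.png

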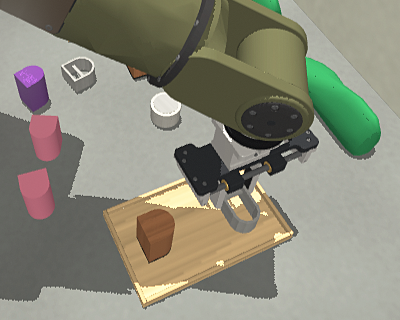

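Emit:
{"op": "step_arm", "data": {"commands": [0.03,0,0,0,0,0,0.025,0.012,0,0,0,0,0,0.025,0,0,0,0,0,0,0.025,0,0,0,0,0,0,0.025]}}

```text
clock: 12.28
eef_pos: [577.6, -284.1, 13.3]
eef_rot: [-1.199, 1.57, -1.112]
wrist_force: [-0.7, -0.2, -2.2]
finger_gap: 40.0
```

Emit:
{"op": "step_arm", "data": {"commands": [0,0,0,0,0,0,0.056,0,0,0,0,0,0,0.056,0,0,0,0,0,0,0.056,-0.04,0,0,0,0,0,0.056,-0.06,0,0,0,0,0,0.056]}}

```text
clock: 12.9
eef_pos: [576.4, -283.5, 112.1]
eef_rot: [2.717, 1.567, 2.804]
wrist_force: [0.7, -0.5, 0.9]
finger_gap: 56.1
```

```bash
python3 - <<'E'
from plan import *
cv2.imwrite("pics/w4.png",manip.camera("wrist")[:,:,::-1])
plan([(553,58,120,1.59,.074)])
E
```

```text
pos [ 579.4733 -285.1271  122.3957] psi 0.0870163148554981 j1,j6 [-0.5137 -0.6005] gap 56.08118271711533 t 12.95
-> [553.  58. 120.] psi 1.590 rows 9:
  [ 0, 0.0382, 0.0004, -9.6, 0, 0.1, 0.074, 0.0001, 0.0376, 0.0068, -9.6, 0, 0.1, 0.074, 0.0002, 0.036, 0.0129, -9.6, 0, 0.1, 0.074, 0.0002, 0.0333, 0.0188, -9.6, 0, 0.1, 0.074, 0.0003, 0.0297, 0.024, -9.5, 0, 0, 0.074 ]
  [ 0.0003, 0.0254, 0.0286, -9.6, 0, 0.1, 0.074, 0.0004, 0.0202, 0.0325, -9.5, 0.1, 0.1, 0.074, 0.0003, 0.0146, 0.0354, -9.6, 0, 0, 0.074, 0.0003, 0.0086, 0.0373, -9.5, 0.1, 0.1, 0.074 ]
```

View pics/w4.png

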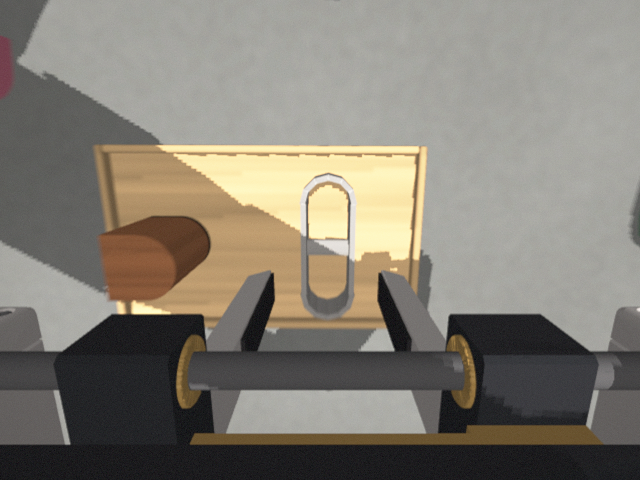

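The strap die lies flat in the tray. I'll check its clearance to the wall later. Next, the low heel.

Emit:
{"op": "step_arm", "data": {"commands": [0,0.0382,0.0004,-9.6,0,0.1,0.074,0,0.0376,0.0068,-9.6,0,0.1,0.074,0,0.036,0.0129,-9.6,0,0.1,0.074,0,0.0333,0.0188,-9.6,0,0.1,0.074,0,0.0297,0.024,-9.5,0,0,0.074]}}

```text
clock: 13.58
eef_pos: [562.5, -92.2, 113.1]
eef_rot: [1.106, 1.564, 2.035]
wrist_force: [-0.3, -0.2, 0.2]
finger_gap: 74.4
```

Emit:
{"op": "step_arm", "data": {"commands": [0,0.0254,0.0286,-9.6,0,0.1,0.074,0,0.0202,0.0325,-9.5,0.1,0.1,0.074,0,0.0146,0.0354,-9.6,0,0,0.074,0,0.0086,0.0373,-9.5,0.1,0.1,0.074,0,0,0,0,0,0,0.074]}}

```text
clock: 14.2
eef_pos: [550.6, 61.2, 114.1]
eef_rot: [1.081, 1.561, 2.674]
wrist_force: [-0.6, -0.6, -0.1]
finger_gap: 74.0
```

Emit:
{"op": "step_arm", "data": {"commands": [0,0,0,0,0,0,0.074]}}

```text
clock: 14.32
eef_pos: [550.8, 58.7, 114.0]
eef_rot: [1.118, 1.561, 2.706]
wrist_force: [0.0, -0.4, -0.5]
finger_gap: 73.9
```

```bash
python3 - <<'E'
from plan import *
st=manip.read_state();c=cam("wrist",st);im=manip.camera("wrist")
for t,p in dict(low_heel=(562,58,.02)).items():
    L=manip.outline_of(t,"wrist")
    for d in L[:1]:
        print(d["score"],np.round(d["centre"]),proj(c,[562,58,16]))
        b=fit(t,[(c,fill(d["pixels"]))],[-.1,.02,.15],p[:2])[0];print(np.round(b,3))
plan([(553,58,5,1.59,.074)])
E
```

```text
0.64 [253. 322.] [[322.8884 257.4091]]
[  0.035 562.23   58.729   0.023]
pos [550.8544  58.2754 113.9555] psi 1.5871991069684541 j1,j6 [ 0.0371 -1.5522] gap 73.93246855542718 t 14.425
-> [553.  58.   5.] psi 1.590 rows 2:
  [ 0.0545, -0.0015, -0.0004, -0.1, 0.1, -0.3, 0.074, 0.0544, -0.0013, -0.0003, -0.1, 0.1, -0.2, 0.074 ]
```

Emit:
{"op": "step_arm", "data": {"commands": [0.0545,-0.0015,0,-0.1,0.1,-0.3,0.074,0.045,-0.0013,0,-0.1,0.1,-0.2,0.074,0.009,0,0,0,0,0,0.074,0,0,0,0,0,0,0.045,0,0,0,0,0,0,0.035], "squeeze": 25}}

```text
clock: 15.05
eef_pos: [553.9, 59.5, 7.3]
eef_rot: [-1.222, 1.568, 0.371]
wrist_force: [0.5, 0.3, 0.6]
finger_gap: 57.6
```

Emit:
{"op": "step_arm", "data": {"commands": [0,0,0,0,0,0,0.035,0,0,0,0,0,0,0.035,0,0,0,0,0,0,0.035]}}

```text
clock: 15.42
eef_pos: [553.7, 59.6, 7.0]
eef_rot: [-1.258, 1.568, 0.336]
wrist_force: [-2.1, -1.1, 8.6]
finger_gap: 49.7
```

```bash
cat >> plan.py <<'E'
def sq(x,y,a=.044): return 540+x*np.cos(a)-y*np.sin(a),281+x*np.sin(a)+y*np.cos(a)
E
python3 - <<'E'
from plan import *
x,y=sq(-59,35);print(x,y)
plan([(553,58,70,1.59,.035),(x,y,115,1.615,.035)])
E
```

```text
479.5175996450936 313.3709630272072
pos [553.7352  59.5817   7.0206] psi 1.593134046985051 j1,j6 [ 0.0411 -1.5526] gap 49.71837160350006 t 15.425
-> [553.  58.  70.] psi 1.590 rows 2:
  [ -0.0315, 0.0003, -0.0008, 0.1, 0, 0.1, 0.035, -0.0315, 0.0004, -0.0007, 0.1, 0, 0, 0.035 ]
-> [479.5176 313.371  115.    ] psi 1.615 rows 5:
  [ -0.009, 0.0137, 0.0513, -0.3, 0, 0, 0.035, -0.009, 0.0135, 0.0514, -0.3, 0, 0, 0.035, -0.0089, 0.0132, 0.0515, -0.3, 0, 0, 0.035, -0.009, 0.0129, 0.0516, -0.3, 0, 0, 0.035, -0.0089, 0.0126, 0.0516, -0.3, 0, 0, 0.035 ]
```

Emit:
{"op": "step_arm", "data": {"commands": [-0.032,0,-0.0008,0,0,0,0.035,-0.032,0,-0.0007,0,0,0,0.035,-0.009,0.0137,0.0513,-0.3,0,0,0.035,-0.009,0.0135,0.0514,-0.3,0,0,0.035,-0.009,0.0132,0.0515,-0.3,0,0,0.035]}}

```text
clock: 16.05
eef_pos: [507.8, 212.6, 97.7]
eef_rot: [-0.669, 1.569, 0.94]
wrist_force: [0.1, -0.3, 0.3]
finger_gap: 49.9
```

Emit:
{"op": "step_arm", "data": {"commands": [-0.009,0.0129,0.0516,-0.3,0,0,0.035,-0.009,0.0126,0.0516,-0.3,0,0,0.035,0,0,0,0,0,0,0.035,0.03,0,0,0,0,0,0.035,0.03,0,0,0,0,0,0.035]}}

```text
clock: 16.68
eef_pos: [479.0, 312.6, 54.5]
eef_rot: [-0.63, 1.569, 0.989]
wrist_force: [0.9, -0.2, -0.6]
finger_gap: 50.0
```

Emit:
{"op": "step_arm", "data": {"commands": [0,0,0,0,0,0,0.035,0,0,0,0,0,0,0.035]}}

```text
clock: 16.92
eef_pos: [479.3, 313.1, 56.0]
eef_rot: [-0.677, 1.569, 0.942]
wrist_force: [0.5, 0.5, -0.6]
finger_gap: 49.6
```

```bash
python3 - <<'E'
from plan import *
plan([(*sq(-59,35),13.8,1.615,.035)])
E
```

```text
pos [479.3099 313.0635  56.0407] psi 1.6187634179142953 j1,j6 [ 0.5142 -1.105 ] gap 49.647687161113886 t 16.925
-> [479.5176 313.371   13.8   ] psi 1.615 rows 1:
  [ 0.0422, -0.0002, 0.0002, 0.2, 0.1, 0.1, 0.035 ]
```

Emit:
{"op": "step_arm", "data": {"commands": [0.03,0,0,0,0,0,0.035,0.012,0,0,0,0,0,0.035,0,0,0,0,0,0,0.035,0,0,0,0,0,0,0.035]}}

```text
clock: 17.42
eef_pos: [479.0, 313.4, 13.6]
eef_rot: [-0.58, 1.569, 1.04]
wrist_force: [0.2, 0.1, 1.1]
finger_gap: 49.6
```

Emit:
{"op": "step_arm", "data": {"commands": [0,0,0,0,0,0,0.066,0,0,0,0,0,0,0.066,0,0,0,0,0,0,0.066,-0.04,0,0,0,0,0,0.066,-0.06,0,0,0,0,0,0.066]}}

```text
clock: 18.05
eef_pos: [477.8, 312.7, 112.6]
eef_rot: [1.784, 1.568, -2.88]
wrist_force: [1.2, 0.2, 0.2]
finger_gap: 65.8
```

```bash
python3 - <<'E'
from plan import *
cv2.imwrite("pics/w5.png",manip.camera("wrist")[:,:,::-1])
plan([(427.6,66.5,120,1.88,.074)])
E
```

```text
pos [480.7864 314.4579 121.9212] psi 1.619472593515979 j1,j6 [ 0.5151 -1.1047] gap 65.96468121045083 t 18.1
-> [427.6  66.5 120. ] psi 1.880 rows 5:
  [ 0, 0.013, -0.049, -3, 0, 0.1, 0.074, 0.0001, 0.0156, -0.0483, -3, 0.1, 0.1, 0.074, 0.0002, 0.0181, -0.0474, -3, 0, 0.1, 0.074, 0.0002, 0.0206, -0.0464, -3, 0.1, 0.1, 0.074, 0.0003, 0.0229, -0.0452, -2.9, 0, 0.1, 0.074 ]
```

View pics/w5.png

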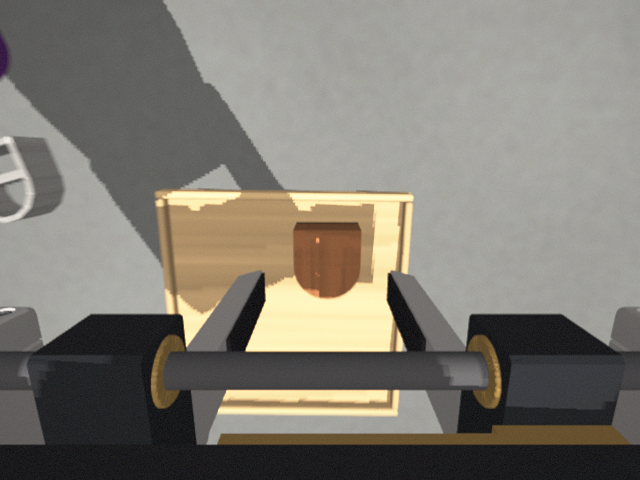

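The low heel is flat in the square tray. Next, the heel die.

Emit:
{"op": "step_arm", "data": {"commands": [0,0.013,-0.049,-3,0,0,0.074,0,0.0156,-0.0483,-3,0,0.1,0.074,0,0.0181,-0.0474,-3,0,0,0.074,0,0.0206,-0.0464,-3,0,0.1,0.074,0,0.0229,-0.0452,-2.9,0,0,0.074]}}

```text
clock: 18.73
eef_pos: [424.9, 63.7, 112.7]
eef_rot: [1.182, 1.568, 3.063]
wrist_force: [1.0, -0.6, 0.0]
finger_gap: 73.9
```

Emit:
{"op": "step_arm", "data": {"commands": [0,0,0,0,0,0,0.074,0,0,0,0,0,0,0.074]}}

```text
clock: 18.98
eef_pos: [425.7, 65.5, 112.7]
eef_rot: [1.13, 1.568, 3.009]
wrist_force: [0.4, 0.6, -0.1]
finger_gap: 74.1
```

```bash
python3 - <<'E'
from plan import *
st=manip.read_state();c=cam("wrist",st);im=manip.camera("wrist")
L=manip.outline_of("heel_die","wrist")
for d in L[:2]:
    print(d["score"],np.round(d["centre"]),proj(c,[440,70.5,16]))
    print(np.round(fit("heel_die",[(c,fill(d["pixels"]))],[.2,.31,.4],(440,70))[0],3))
plan([(427.6,66.5,5,1.88,.074)])
E
```

```text
0.75 [258. 328.] [[324.6352 261.5088]]
[  0.02  439.666  70.772   0.285]
pos [425.6207  66.0205 112.5944] psi 1.880176920322592 j1,j6 [ 0.0684 -1.8121] gap 74.13654432226862 t 19.075
-> [427.6  66.5   5. ] psi 1.880 rows 2:
  [ 0.0538, -0.0012, -0.0001, 0, 0, -0.1, 0.074, 0.0538, -0.0011, -0.0002, 0, 0.1, -0.1, 0.074 ]
```

Emit:
{"op": "step_arm", "data": {"commands": [0.0538,-0.0012,0,0.6,0,-0.1,0.074,0.045,-0.0008,0,0,0,-0.1,0.074,0.009,0,0,0,0,0,0.074,0,0,0,0,0,0,0.045,0,0,0,0,0,0,0.035], "squeeze": 25}}

```text
clock: 19.7
eef_pos: [428.0, 66.1, 6.3]
eef_rot: [-1.284, 1.568, 0.585]
wrist_force: [0.0, 0.1, -0.7]
finger_gap: 57.4
```

Emit:
{"op": "step_arm", "data": {"commands": [0,0,0,0,0,0,0.035,0,0,0,0,0,0,0.035,0,0,0,0,0,0,0.035]}}

```text
clock: 20.08
eef_pos: [427.9, 66.0, 6.2]
eef_rot: [-1.241, 1.568, 0.627]
wrist_force: [-1.3, 1.5, 8.3]
finger_gap: 51.9
```

```bash
python3 - <<'E'
from plan import *
x,y=sq(39,35)
plan([(427.6,66.5,70,1.87,.035),(x,y,115,1.615,.035)])
E
```

```text
pos [427.9122  65.9865   6.1611] psi 1.8688371440257567 j1,j6 [ 0.0675 -1.8028] gap 51.9335538363032 t 20.075
-> [427.6  66.5  70. ] psi 1.870 rows 2:
  [ -0.0319, -0, 0.0003, -0, 0, 0.1, 0.035, -0.0319, 0, 0.0003, -0.1, 0.1, 0, 0.035 ]
-> [577.4228 317.6816 115.    ] psi 1.615 rows 5:
  [ -0.009, -0.0435, 0.0391, 2.9, -0, 0, 0.035, -0.009, -0.0414, 0.0413, 2.9, -0, 0, 0.035, -0.009, -0.0393, 0.0434, 2.9, -0, 0, 0.035, -0.009, -0.037, 0.0453, 3, -0, 0, 0.035, -0.009, -0.0346, 0.0471, 2.9, -0, 0.1, 0.035 ]
```

Emit:
{"op": "step_arm", "data": {"commands": [-0.032,0,0,0,0,0,0.035,-0.032,0,0,0,0,0,0.035,-0.009,-0.0435,0.0391,2.9,0,0,0.035,-0.009,-0.0414,0.0413,2.9,0,0,0.035,-0.009,-0.0393,0.0434,2.9,0,0,0.035]}}

```text
clock: 20.7
eef_pos: [518.1, 218.0, 97.2]
eef_rot: [-0.695, 1.569, 1.02]
wrist_force: [0.5, -0.0, -0.9]
finger_gap: 51.7
```

Emit:
{"op": "step_arm", "data": {"commands": [-0.009,-0.037,0.0453,3,0,0,0.035,-0.009,-0.0346,0.0471,2.9,0,0,0.035,0,0,0,0,0,0,0.035,0.03,0,0,0,0,0,0.035,0.03,0,0,0,0,0,0.035]}}

```text
clock: 21.32
eef_pos: [576.9, 315.9, 53.9]
eef_rot: [-0.104, 1.57, 1.511]
wrist_force: [0.4, 0.6, -2.9]
finger_gap: 51.7
```

Emit:
{"op": "step_arm", "data": {"commands": [0,0,0,0,0,0,0.035,0,0,0,0,0,0,0.035]}}

```text
clock: 21.58
eef_pos: [577.7, 316.5, 55.8]
eef_rot: [-0.605, 1.569, 1.009]
wrist_force: [0.9, 0.3, -1.2]
finger_gap: 51.7
```

```bash
python3 - <<'E'
from plan import *
plan([(*sq(39,35),13,1.615,.035)])
E
```

```text
pos [577.6861 316.531   55.7591] psi 1.6138677951914593 j1,j6 [ 0.4452 -1.1693] gap 51.7051349876676 t 21.575
-> [577.4228 317.6816  13.    ] psi 1.615 rows 1:
  [ 0.0428, 0.0003, 0.0011, -0.1, 0.1, 0.1, 0.035 ]
```

Emit:
{"op": "step_arm", "data": {"commands": [0.03,0,0.001,0,0,0,0.035,0.0125,0,0,0,0,0,0.035,0,0,0,0,0,0,0.035,0,0,0,0,0,0,0.035]}}

```text
clock: 22.08
eef_pos: [577.6, 317.9, 12.6]
eef_rot: [-0.458, 1.569, 1.156]
wrist_force: [0.7, -0.3, -1.5]
finger_gap: 51.8
```

Emit:
{"op": "step_arm", "data": {"commands": [0,0,0,0,0,0,0.066,0,0,0,0,0,0,0.066,0,0,0,0,0,0,0.066,-0.04,0,0,0,0,0,0.066,-0.06,0,0,0,0,0,0.066]}}

```text
clock: 22.7
eef_pos: [576.3, 317.2, 111.2]
eef_rot: [1.601, 1.567, -3.068]
wrist_force: [1.3, 0.4, 0.7]
finger_gap: 66.1
```

```bash
python3 - <<'E'
from plan import *
plan([(562.5,-71,125,1.57,.08)])
E
```

```text
pos [576.3301 317.2195 111.1916] psi 1.614069418466022 j1,j6 [ 0.447  -1.1675] gap 66.08542214149321 t 22.7
-> [562.5 -71.  125. ] psi 1.570 rows 7:
  [ -0.002, 0.0044, -0.0553, 0.4, -0, -0, 0.08, -0.0019, 0.004, -0.0554, 0.4, -0, -0, 0.08, -0.002, 0.0036, -0.0554, 0.3, -0, -0, 0.08, -0.0019, 0.0033, -0.0554, 0.4, -0, -0.1, 0.08, -0.002, 0.0029, -0.0554, 0.3, -0, -0, 0.08 ]
  [ -0.0019, 0.0026, -0.0554, 0.4, -0, -0.1, 0.08, -0.002, 0.0023, -0.0555, 0.3, -0, -0, 0.08 ]
```

Emit:
{"op": "step_arm", "data": {"commands": [-0.002,0.0044,-0.0553,0.4,0,0,0.08,-0.002,0.004,-0.0554,0.4,0,0,0.08,-0.002,0.0036,-0.0554,0.3,0,0,0.08,-0.002,0.0033,-0.0554,0.4,0,0,0.08,-0.002,0.0029,-0.0554,0.3,0,0,0.08]}}

```text
clock: 23.32
eef_pos: [567.1, 38.5, 121.5]
eef_rot: [-0.143, 1.57, 1.439]
wrist_force: [0.3, 0.4, 0.4]
finger_gap: 80.1
```

Emit:
{"op": "step_arm", "data": {"commands": [-0.002,0.0026,-0.0554,0.4,0,0,0.08,-0.002,0.0023,-0.0555,0.3,0,0,0.08,0,0,0,0,0,0,0.08,0,0,0,0,0,0,0.08]}}

```text
clock: 23.82
eef_pos: [563.3, -70.3, 125.1]
eef_rot: [0.173, 1.569, 1.743]
wrist_force: [0.3, 1.4, 0.3]
finger_gap: 79.9
```

```bash
python3 - <<'E'
from plan import *
st=manip.read_state();c=cam("wrist",st);im=manip.camera("wrist")
for d in manip.outline_of("tack_tin","wrist")[:2]:
    print(d["score"],np.round(d["centre"]),proj(c,[563,-71,18]))
    print(np.round(fit("tack_tin",[(c,fill(d["pixels"]))],[0],(563,-71))[0],3))
plan([(562.5,-71,7,1.57,.08)])
cs=[cam(n) for n in("scene","side")]
for n,c in zip(("scene","side"),cs):
    manip.camera(n)
    for d in manip.outline_of("tack_tin",n)[:2]: print(n,d["score"],np.round(fit("tack_tin",[(c,fill(d["pixels"]))],[0],(563,-71))[0],3))
E
```

```text
0.94 [240. 323.] [[323.5952 240.1461]]
[  0.077 560.45  -71.018   0.282]
pos [563.422  -69.5464 125.0882] psi 1.57179763195783 j1,j6 [-0.188  -1.7603] gap 80.01778463168336 t 23.925
-> [562.5 -71.    7. ] psi 1.570 rows 2:
  [ 0.059, 0.0004, -0.0008, 0.1, 0, -0, 0.08, 0.0591, 0.0005, -0.0008, 0, 0.1, -0, 0.08 ]
scene 0.76 [  0.065 561.612 -67.973   0.064]
```

Emit:
{"op": "step_arm", "data": {"commands": [0.059,0.001,-0.0005,0,0,0,0.08,0.048,0.001,-0.0005,0,0,0,0.08,0.01,0,0,0,0,0,0.08,0,0,0,0,0,0,0.05,0,0,0,0,0,0,0.04], "squeeze": 25}}

```text
clock: 24.75
eef_pos: [562.5, -71.6, 10.2]
eef_rot: [-1.332, 1.568, 0.239]
wrist_force: [-0.3, -0.1, 0.3]
finger_gap: 63.5
```

Emit:
{"op": "step_arm", "data": {"commands": [0,0,0,0,0,0,0.04,0,0,0,0,0,0,0.04,0,0,0,0,0,0,0.04]}}

```text
clock: 25.12
eef_pos: [562.3, -71.6, 9.8]
eef_rot: [-1.219, 1.568, 0.352]
wrist_force: [-1.5, 0.1, 7.4]
finger_gap: 55.6
```

```bash
python3 - <<'E'
from plan import *
x,y=sq(0,-42)
plan([(562,-70,70,1.57,.04),(x,y,120,1.615,.04)])
print(manip.read_state()["wrist_force"])
E
```

```text
pos [562.2529 -71.6175   9.7621] psi 1.5705133621545462 j1,j6 [-0.1919 -1.7634] gap 55.61352788164987 t 25.125
-> [562. -70.  70.] psi 1.570 rows 2:
  [ -0.0301, 0.0001, 0.0008, 0, 0, 0.1, 0.04, -0.0301, 0.0001, 0.0009, 0, 0, 0, 0.04 ]
-> [541.8474 239.0406 120.    ] psi 1.615 rows 6:
  [ -0.0083, 0.0034, 0.0515, -0.4, 0, 0, 0.04, -0.0083, 0.003, 0.0515, -0.4, 0, 0, 0.04, -0.0083, 0.0026, 0.0516, -0.4, 0, 0, 0.04, -0.0083, 0.0023, 0.0516, -0.4, 0, 0, 0.04, -0.0083, 0.0019, 0.0516, -0.5, 0, 0, 0.04 ]
  [ -0.0083, 0.0015, 0.0515, -0.4, 0, 0, 0.04 ]
[-1.5397  0.1108  7.4158]
```

Emit:
{"op": "step_arm", "data": {"commands": [-0.03,0,0.0008,0,0,0,0.04,-0.03,0,0.0009,0,0,0,0.04,-0.0083,0.0034,0.0515,-0.4,0,0,0.04,-0.0083,0.003,0.0515,-0.4,0,0,0.04,-0.0083,0.0026,0.0516,-0.4,0,0,0.04]}}

```text
clock: 25.75
eef_pos: [551.2, 86.1, 94.2]
eef_rot: [-0.509, 1.569, 1.082]
wrist_force: [0.8, 0.7, -2.1]
finger_gap: 55.5
```

Emit:
{"op": "step_arm", "data": {"commands": [-0.0083,0.0023,0.0516,-0.4,0,0,0.04,-0.0083,0.0019,0.0516,-0.5,0,0,0.04,-0.0083,0.0015,0.0515,-0.4,0,0,0.04,0,0,0,0,0,0,0.04,0.03,0,0,0,0,0,0.04]}}

```text
clock: 26.38
eef_pos: [542.3, 239.5, 90.2]
eef_rot: [-1.027, 1.566, 0.588]
wrist_force: [-0.1, 0.7, -1.4]
finger_gap: 55.5
```

Emit:
{"op": "step_arm", "data": {"commands": [0.03,0,0,0,0,0,0.04,0,0,0,0,0,0,0.04,0,0,0,0,0,0,0.04]}}

```text
clock: 26.75
eef_pos: [541.9, 238.9, 59.7]
eef_rot: [-0.641, 1.569, 0.973]
wrist_force: [-1.0, -0.0, -1.0]
finger_gap: 55.2
```

```bash
python3 - <<'E'
from plan import *
plan([(*sq(0,-42),16.6,1.615,.04)])
E
```

```text
pos [541.9247 238.9001  59.6878] psi 1.6135903485953316 j1,j6 [ 0.3528 -1.2615] gap 55.24758937687277 t 26.75
-> [541.8474 239.0406  16.6   ] psi 1.615 rows 1:
  [ 0.0431, 0.0001, 0.0001, -0.1, 0.1, 0.1, 0.04 ]
```

Emit:
{"op": "step_arm", "data": {"commands": [0.03,0,0,0,0,0,0.04,0.0125,0,0,0,0,0,0.04,0,0,0,0,0,0,0.04,0,0,0,0,0,0,0.04]}}

```text
clock: 27.25
eef_pos: [541.7, 239.4, 16.9]
eef_rot: [-0.522, 1.569, 1.093]
wrist_force: [1.0, -0.0, -1.6]
finger_gap: 55.3
```

Emit:
{"op": "step_arm", "data": {"commands": [0,0,0,0,0,0,0.068,0,0,0,0,0,0,0.068,0,0,0,0,0,0,0.068,-0.04,0,0,0,0,0,0.068,-0.06,0,0,0,0,0,0.068]}}

```text
clock: 27.88
eef_pos: [540.4, 238.7, 115.6]
eef_rot: [1.507, 1.567, 3.122]
wrist_force: [-0.8, 0.3, -0.0]
finger_gap: 68.1
```

Emit:
{"op": "step_arm", "data": {"commands": [-0.05,0.04,0,0,0,0,0.068,-0.03,0.05,0,0,0,0,0.068,0,0.05,0,0,0,0,0.068,0,0.05,0,0,0,0,0.068,0,0,0,0,0,0,0.068]}}

```text
clock: 28.5
eef_pos: [350.5, 230.8, 195.2]
eef_rot: [-0.404, 1.569, 1.212]
wrist_force: [0.5, 0.7, 0.5]
finger_gap: 68.1
```

```bash
python3 - <<'E'
from plan import *
a=manip.camera("scene")[150:450,90:530,::-1];b=manip.camera("side")[100:400,200:640,::-1]
cv2.imwrite("pics/end.png",np.vstack([a,b]))
ob=(527.5,-288,.087);sqt=(540,281,.044)
G=dict(tall_heel=(sum,ob,(-70,0,0)),strap_die=(0,ob,(50,0,np.pi/2)),low_heel=(0,sqt,(-50,35,0)),heel_die=(0,sqt,(52,35,0)),tack_tin=(0,sqt,(0,-42,0)),glue_jar=(0,(0,0,0),(668,69,0)))
for t,(_,T,l) in G.items():
    R=lambda a:np.array([[np.cos(a),-np.sin(a)],[np.sin(a),np.cos(a)]])
    w=R(T[2])@l[:2]+T[:2];z0=0 if t=="glue_jar" else 6
    for n in("scene","side"):
        c=cam(n);h=proj(c,[*w,z0+S[t][1]/2])[0][::-1]
        L=[d for d in manip.outline_of(t,n) if np.hypot(*(np.array(d["centre"])-h))<25]
        if not L: print(t,n,"none");continue
        f=fit(t,[(c,fill(L[0]["pixels"]))],[T[2]+l[2]],w,z0)[0];print(t,n,"iou err",round(f[0],3),"local",np.round(R(T[2]).T@(np.array(f[1:3])-T[:2]),1),"yaw",round(f[3]-T[2],3))
print(manip.read_state()["eef_pos"],manip.read_state()["clock"])
E
```

```text
tall_heel scene iou err 0.027 local [-70.1   0.8] yaw -0.058
tall_heel side iou err 0.064 local [-68.5  -2.5] yaw 0.034
strap_die scene iou err 0.03 local [50.7  2.1] yaw 1.563
strap_die side iou err 0.043 local [50.4 -2.5] yaw 1.568
low_heel scene iou err 0.037 local [-50.4  37.4] yaw 0.017
low_heel side iou err 0.071 local [-47.9  32.6] yaw 0.056
heel_die scene iou err 0.078 local [52.2 36.7] yaw 0.09
heel_die side iou err 0.078 local [53.2 31.4] yaw 0.033
tack_tin scene iou err 0.08 local [ -0.5 -41. ] yaw 0.054
tack_tin side iou err 0.155 local [  1.9 -43.3] yaw 0.083
glue_jar scene iou err 0.156 local [665.7  72.5] yaw 0.187
glue_jar side iou err 0.171 local [667.5  68.5] yaw 0.101
[352.4835 230.7684 194.5855] 29.2
```

View pics/end.png

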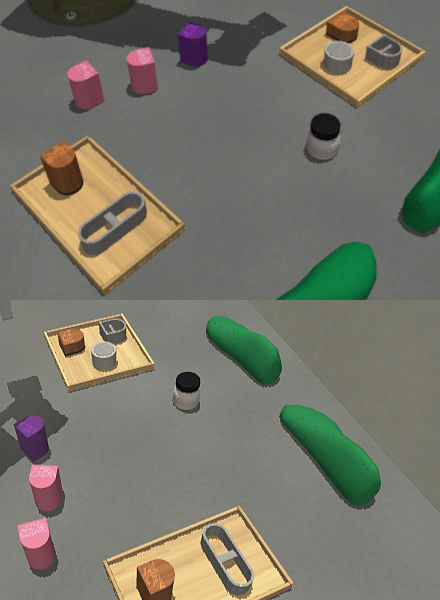

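All five pieces stand flat in their trays, and the glue jar hasn't moved. Handing in.

```bash
python3 -c "
from cell import manip
print(manip.sign_off())"
```

```text
the job is handed in; nothing more can be done
None
```

I made up both kits in the order asked and handed the job in at about 29 s of the 112 s allowed. `sign_off` reports no verdict.

- **Oblong tray:** the tall heel (the brown one, not the pink or purple look-alikes), then the strap die.
- **Square tray:** the low heel, then the heel die, then the tack tin.

**Last checks:** Final pictures from both fixed cameras show every piece upright, flat and clear of the tray walls. The outline fits put each piece within about 4 mm of where I meant it. The two cameras disagreed with each other by up to 5 mm, in line with the calibration and network error.

The outline fit for the glue jar was poor, before and after (15–17% mismatch). Both cameras still put it within about 5 mm of its starting place, and nothing touched it. The highest wrist force I saw was about 11 N, when the fingers closed on a piece. The gripper was open and clear of everything at hand-in.

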